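# Unclamp a stamped soap bar and lay it out to dry

## Task

The green soap bar is held in its stamping block by a screw clamp: unscrew the red knob all the way up to its stop (anticlockwise), which swings the clamp arm clear. Then press the bar down at its end next to the green strip so that it rocks up and stays up, grip the raised end, and lay the bar flat, stamped side up, on the middle of the cork mat on the drying rack, in line with the mat. Set it down rather than dropping it, leave the clamp open, and do not disturb the lavender bar.

Things in the scene. Friction and masses are not known exactly. Their poses are not given: they have to be found in the camera images.
- knob (a joint): How far the clamp knob is unscrewed, rad: 0 = screwed down, 3.0 = upper stop; grows anticlockwise seen from above; starts at 0 to 0.35. The quick thread lifts knob and arm 4 mm per rad (12 mm in all). It stays where it is left (friction 0.12 N m). For the first 1.1 rad or so the arm still lies over the bar.
- knob_grip (a point): Round fluted red knob, 47 mm wide, 28 mm tall, axis vertical; point on the axis at half its height (90 mm above the table when down, 102 when up). An aluminium arm 16 mm wide, reaching 99 mm from the axis, is fixed beneath it and turns and rises with it; its top is 19 mm below this point: keep fingertips at most 17 mm below this point.
- toe (a point): Underside of the clamp arm 89 mm out from the knob axis, the part that lies over the soap bar. Screwed down it hovers within 2.5 mm over the bar; unscrewed fully it has swung off to the far side of the knob.
- pocket (a point): Fixed wooden block with the pocket for the green bar. Point on the pocket's centreline, level with the block's top (60 mm above the table), over the ridge in its floor. x runs along the pocket to the end with the green painted strip, y to the knob (axis at x 30, y 95 mm). Pocket 50 mm wide, x -66 to +76 mm; block x -82 to +92, y -41 to +41 mm.
- jig: Base board of block and clamp, 190 mm square, fixed; origin on the table, 40 mm to the knob's side of the ridge; axes as the pocket's. The rubber-lined pocket floor is flat, 26 mm deep, from x = -66 mm to the ridge at 0, then slopes down at 20 degrees to +76: a bar pressed near the green strip rocks onto the slope, its other end rises, and it stays so by itself.
- soap_center (a point): Pale green bar, leaf on top, 130 x 46 x 26 mm (x, y, z), 0.13 to 0.19 kg, slippery; point at its centre. Starts flush in the pocket, x to the green strip, centre 2 mm short of the ridge. Press it 45 to 60 mm from its centre (nearer it binds); it stays rocked once over 10 degrees. Then at 20 degrees: raised end 21 mm proud, 54 mm from the ridge, sides bare.
- liner: Cork mat 146 x 80 x 2 mm (x, y, z) fixed on the free half of the slatted wooden drying rack; origin at the centre of its underside (26 mm above the table), x along its long side, which is parallel to the bar already on the rack.
- spare_center (a point): Lavender-coloured soap bar of the same size, resting on the other half of the rack, its centre 110 mm from the mat's centre; this point is its centre. Not to be disturbed.
- rack: Slatted drying rack 150 x 230 x 26 mm (x, y, z), fixed; origin at the centre of its underside.

How it is judged:
On the way, in this order (a step that is already met when the one before it is completed fails the run):
1. the knob is unscrewed to within 0.25 rad of its upper stop (value of joint knob above 2.75 rad), for 0.2 s.
2. the bar, still in its pocket, is rocked up and leans there by itself, fingers off (angle between soap_center's own z axis and vertical between 0.25 and 0.6 rad and horizontal distance between soap_center and pocket below 0.035 m and height (world z) of soap_center below 0.06 m and contact force between the fingers and soap below 0.1 N and linear speed of soap below 0.05 m/s), for 0.1 s.
At the end, for the whole second after the job is handed in: Green bar at rest on the cork mat, stamped side up and flat (0.15 rad), centre within 30 mm of the mat's along each side, in line with it within 0.35 rad; knob above 2.6 rad; lavender bar within 20 mm of its start (x of soap_center in the frame of liner between -0.03 and 0.03 m and y of soap_center in the frame of liner between -0.03 and 0.03 m and z of soap_center in the frame of liner between 0.011 and 0.019 m and angle between soap_center's own z axis and vertical below 0.15 rad and angle between the x axis of soap_center and the x axis of liner, either way round below 0.35 rad and linear speed of soap below 0.02 m/s and value of joint knob above 2.6 rad and distance of spare_center from where it was at the start of the episode below 0.02 m); the robot touches nothing.
It fails at once if the green bar is dropped (falls untouched faster than 0.8 m/s, a fall of over 30 mm) (linear speed of soap above 0.8 m/s and contact force between anything else and soap below 0.01 N).
It fails at once if the lavender bar is moved by more than 20 mm (distance of spare_center from where it was at the start of the episode above 0.02 m).
It also fails if it takes over 72 s, if anything falls off the work surface, if the arm or the gripper's body presses on something with over 40 N, if the wrist force passes 120 N, or if a joint passes its speed limit or range.

## Robot

A 6-joint arm with a two-finger parallel gripper is mounted at the origin on the work surface. World frame = base frame: x ahead of the robot, y to its left, z up, the work surface at z = 0. Lengths are in m, angles in rad, forces in N, time in s.
With the tool pointing down it reaches from about 0.25 to 0.725 m from the base axis. Payload 4 kg.
Tool frame: the origin (TCP) lies midway between the tips of the shut fingers; the grasp point (between the pads) lies 19 mm behind it; z points along the fingers, y is the line along which they close (so a half turn about z gives the same grasp; the last joint's range is limited). The gripper opens to 85 mm and grips with 20 to 120 N. Pads are 22 mm wide; open, the fingers measure 114 mm over their backs; the gripper's body (76 mm by 85 mm) begins 54 mm behind the grasp point. The pads swing forward as they close: fully open they stand 13 mm farther back than shut.
Start: joints at [1.326, 0.241, 0.005, 1.335, 0, 1.571], TCP at [0.121, 0.485, 0.231] pointing down, gripper open.
Joint ranges: [-2.72, 2.72], [-1.05, 1.87], [-1.09, 1.28], [-1.99, 2.15], [-1.42, 1.44], [-3.14, 3.14]. Speed limits (rad/s): [2.79, 2.79, 3.14, 3.14, 3.14, 3.14].

## Interface

Orientations are given as a unit quaternion [x, y, z, w].
In Python, from workcell import bot gives the robot as it stands.
- The arm moves only by the tool move_arm, never from a script. Its argument "motion" is a list of rows, each an object of numbers: "x", "y", "z": the shift along the tool's x, y, z in cm; "yaw": the turn about the tool's z in degrees. A call has 1 to 20 rows; each row is the pose to reach, as a shift and turn from the pose commanded when the call began, along the tool's axes at that moment; what a row does not reach only later rows make up. A row lasts 1/8 s, in which the tool goes at most 62.5 mm and 10.7 degrees, less where a joint would pass 70% of its speed; a pose out of reach is approached as far as the arm can. A call with a gripper value outside its range is refused whole. "gripper" is the opening, from -1 (shut) to 1 (fully open), set as the call begins (left out, the last holds). The fingers move at their own pace and stop on an object; the grip force is fixed at half the most. Time passes only in rows, so rows that repeat a pose let the fingers close. It gives the time, the measured TCP pose, the force, the opening and the grip force at its end, in the units of the state.
- bot.get_obs(): the state, without advancing time (a new reading comes with each control period).
- bot.camera(name): name is "side" or "top"; returns the picture (400x640x3 uint8, blue, green, red); there is no depth.
- bot.camera_model(name): a dict with "K" (3x3 intrinsics, pixels), "world_from_camera" (4x4, takes a point from camera to world coordinates). Camera axes: x right, y down, z forward; pixel columns grow to the right and rows downward; lengths in m; the calibration is good to about 2 mm. A picture is of the moment at which its call begins. camera_model takes no time and is no camera call.
- bot.job_done(): hands the job in; it is judged then, once.
Trained networks look in the newest picture that a camera, given by its name, has taken for a name from the list of things; names that differ only in an ending like _2 or _b are one class to them, and where a whole thing is asked for, a point or a joint stands for the part that bears it (a point fixed in the world has none). Each returns a list of dicts, best first, with "score" (0 to 1); they miss things now and then, are a little off and sometimes report something else, mostly with a low value. They report only what shows in the picture. A call takes as long as a camera call.
- bot.cut_out(camera, name): "mask" (400x640 bool, what is visible of it) and "centre" ([row, column] in pixels, amid what is visible of it).
The state is a dict: "clock": time; "joint_pos": joint angles; "joint_vel": joint speeds; "tau": joint torques, N m; "eef_pos": TCP position; "tool_rot": TCP orientation; "ft_force": force on the tool from outside, world axes, zero at the start; "ft_torque": the same for the moment, N m; "grip_width": finger opening in m; "grasp_force": force on a finger pad.
Only numpy, scipy, OpenCV 4.12 (cv2) and the standard library are available. Lean on these libraries where they do the work, as an engineer would, in place of code of your own. Each camera call takes 0.05 s, during which the arm holds its last target. There are 200 camera calls.

## Working session

There is one attempt and no reset: what is moved stays moved. The work goes in short steps, Python scripts to look and compute and a tool call to move; the robot and the scene stay as the last step left them, time stands still between calls to the robot, and variables do not carry over. Pictures are saved under pics/ and viewed, at most 10 in all, crops included, and the job is handed in when it is done.

Besides the shell and the picture viewer there is one more tool, called after "Call:" as name(argument=value, ...), one argument or row to a line, values as JSON. move_arm: Moves the arm, as the interface text tells. Its arguments: {"type":"object","properties":{"motion":{"type":"array"},"gripper":{"type":"number"}},"required":["motion"]}

```bash
mkdir -p pics; cat > h.py <<'E'
import numpy as np, cv2
from workcell import bot
def ray(cam,rc,z):
    m=bot.camera_model(cam);K=np.array(m["K"]);T=np.array(m["world_from_camera"])
    d=T[:3,:3]@np.linalg.solve(K,[rc[1],rc[0],1.]);o=T[:3,3]
    return o+d*(z-o[2])/d[2]
def proj(cam,p):
    m=bot.camera_model(cam);K=np.array(m["K"]);T=np.linalg.inv(np.array(m["world_from_camera"]))
    c=T[:3,:3]@np.asarray(p)+T[:3,3];u=K@c;return u[:2]/u[2]
def rect(cam,mask,z):
    cs=max(cv2.findContours(mask.astype('uint8'),0,2)[0],key=cv2.contourArea)[:,0]
    P=np.array([ray(cam,(r,c),z)[:2] for c,r in cs],dtype='float32')
    return cv2.minAreaRect(P*1000)
E
python3 - <<'E'
from h import *
for c in("top","side"):
    im=bot.camera(c);cv2.imwrite(f"pics/{c}0.png",im)
    print(c,np.round(bot.camera_model(c)["world_from_camera"],2).tolist())
    for n,z in(("knob",.104),("soap_center",.06),("spare_center",.052),("liner",.028),("jig",.0),("rack",.026),("pocket",.06),("toe",.07)):
        try:
            for r in bot.cut_out(c,n)[:2]:
                print(n,round(r["score"],2),np.round(r["centre"]),np.round(ray(c,r["centre"],z),3),np.round(np.hstack(rect(c,r["mask"],z)[:2]+(rect(c,r["mask"],z)[2],)),1))
        except Exception as e: print(n,e)
o=bot.get_obs();print(o)
E
```

```text
top [[0.02, -0.98, 0.17, 0.44], [-1.0, -0.02, 0.01, 0.0], [-0.01, -0.17, -0.99, 0.8], [0.0, 0.0, 0.0, 1.0]]
knob 0.92 [187. 215.] [0.572 0.195 0.104] [568.6 171.8 125.9  45.5  69.9]
soap_center 0.66 [201. 267.] [0.556 0.106 0.06 ] [565.9 111.9 129.1  48.    7.6]
spare_center 0.94 [224. 378.] [ 0.517 -0.108  0.052] [ 518.5 -102.1  129.4   49.8    2.9]
liner 0.98 [223. 430.] [ 0.525 -0.214  0.028] [ 524.7 -211.7  148.7   82.6    2.9]
rack 0.76 [232. 394.] [ 0.505 -0.143  0.026] [ 460.1 -109.8   29.1  128.8    1.3]
pocket 0.72 [200. 238.] [0.557 0.161 0.06 ] [561.  150.1 188.  182.8   8.2]
toe 0.57 [183. 217.] [0.587 0.201 0.07 ] [588.  177.8 128.5  46.9  88.7]
side [[0.82, -0.3, 0.48, 0.17], [-0.57, -0.42, 0.7, -0.55], [-0.01, -0.85, -0.52, 0.52], [0.0, 0.0, 0.0, 1.0]]
knob 0.69 [162. 288.] [0.567 0.17  0.104] [552.3 144.8 182.4  48.5  67.3]
soap_center 0.83 [193. 299.] [0.555 0.113 0.06 ] [564.8 111.1 126.5  47.7   6.4]
spare_center 0.67 [264. 346.] [ 0.503 -0.117  0.052] [ 510.7 -113.   144.1   66.3    2.4]
liner 0.83 [303. 394.] [ 0.527 -0.21   0.028] [ 523.6 -212.   147.5   82.7   
[... 626 characters left out ...]
int_pos': array([ 1.32598612e+00,  2.40541128e-01,  4.99943405e-03,  1.33520758e+00,
       -2.26531043e-05,  1.57080025e+00]), 'joint_vel': array([-8.09407001e-04,  9.57326475e-04,  2.95607665e-05, -9.01488856e-04,
        7.26229091e-04,  1.03544367e-03]), 'tau': array([-2.93012563e-04, -3.72195375e+01,  2.52694345e+01,  9.54066636e-04,
       -5.59240164e-05, -3.61591333e-06]), 'eef_pos': array([0.12119196, 0.48508678, 0.23133568]), 'tool_rot': array([1.22101611e-01, 9.92517605e-01, 2.19667512e-05, 1.41142439e-05]), 'ft_force': array([-0.33400366, -0.92840124, -0.32052163]), 'ft_torque': array([-0.03300819, -0.02139816, -0.01809997]), 'grasp_force': 0.0, 'grip_width': 0.08529661796567385}
```

View pics/top0.png

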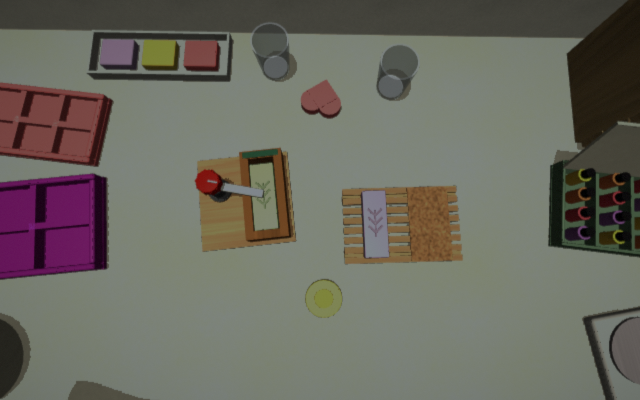

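View pics/side0.png

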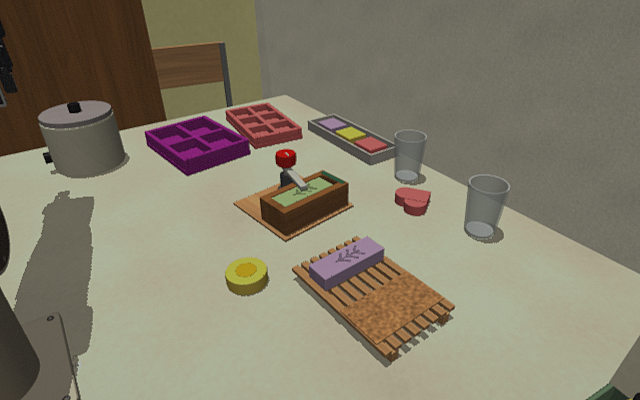

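The pictures agree with the listed scene. In the top view the knob is at about (209,182) with the arm reaching (262,194), and the green strip is at (264,154), so pocket x points roughly along world +x. The mat is at (430,223), and the lavender bar sits between the mat and the jig. Next I'll refine the knob axis.

```bash
cat >> h.py <<'E'
def delta(p,xdir_deg):
    """shift in tool axes (cm) and yaw (deg) to TCP p with tool x along world heading"""
    from scipy.spatial.transform import Rotation as R
    o=bot.get_obs();M=R.from_quat(o["tool_rot"]).as_matrix()
    h=np.degrees(np.arctan2(M[1,0],M[0,0]))
    return np.round(M.T@(np.array(p)-o["eef_pos"])*100,2),round((h-xdir_deg+180)%360-180,1),round(h,1)
E
python3 - <<'E'
from h import *
from scipy.optimize import least_squares
obs=[]
for c in("top","side"):
    im=cv2.imread(f"pics/{c}0.png").astype(int);b,g,r=im[...,0],im[...,1],im[...,2]
    m=((r>110)&(g<60)&(b<60)).astype('uint8')
    n,l,s,ce=cv2.connectedComponentsWithStats(m)
    t=(209,182) if c=="top" else (287,158)
    k=min([i for i in range(1,n) if s[i,4]>40],key=lambda i:np.hypot(*(ce[i]-t)))
    x,y,w,h=s[k,:4]; q=np.array([x+w/2-.5,y+h/2-.5]);print(c,s[k],ce[k]);obs.append((c,q))
f=lambda p:np.hstack([proj(c,p)-q for c,q in obs])
s=least_squares(f,[.58,.2,.09]);print("knob centre",s.x,s.fun)
k=s.x
th=np.radians(7);
for a in(5,6,7,8):
    th=np.radians(a);X=np.array([np.cos(th),np.sin(th)]);Y=np.array([-X[1],X[0]])
    print(a,"pred knob from soap",np.array([.5655,.1117])+.032*X+.095*Y, "ridge from knob",k[:2]-.03*X-.095*Y)
tip=ray("top",(194,262),.07);print("arm tip",tip,"arm heading",np.degrees(np.arctan2(*(tip-k)[[1,0]])))
for c in("top","side"):
    pass
print(delta([k[0],k[1],.13],100))
E
```

```text
top [195 170  23  22 366] [205.81693989 180.57377049]
side [276 150  19   8 114] [285.         153.30701754]
knob centre [0.5842504  0.21291114 0.10235857] [-0.08942368  0.16384102  0.22446439 -0.02702059]
5 pred knob from soap [0.58909843 0.20912748] ridge from knob [0.56264436 0.11565797]
6 pred knob from soap [0.5873945  0.20952449] ridge from knob [0.56434495 0.1152957 ]
7 pred knob from soap [0.58568389 0.2098917 ] ridge from knob [0.5660516  0.11496317]
8 pred knob from soap [0.58396713 0.21022901] ridge from knob [0.5677638  0.11466048]
arm tip [0.56752655 0.11411016 0.07      ] arm heading -99.60728106179371
(array([-51.52, -15.18,  10.13]), np.float64(66.0), np.float64(166.0))
```

Call:
move_arm(
  motion=[
    {"x": -51.6, "y": -15.3, "z": 7, "yaw": 60},
    {"x": -51.6, "y": -15.3, "z": 7, "yaw": 60},
    {"x": -51.6, "y": -15.3, "z": 7, "yaw": 60},
    {"x": -51.6, "y": -15.3, "z": 7, "yaw": 60},
    {"x": -51.6, "y": -15.3, "z": 7, "yaw": 60},
    {"x": -51.6, "y": -15.3, "z": 7, "yaw": 60},
    {"x": -51.6, "y": -15.3, "z": 7, "yaw": 60},
    {"x": -51.6, "y": -15.3, "z": 7, "yaw": 60},
    {"x": -51.6, "y": -15.3, "z": 7, "yaw": 60},
    {"x": -51.6, "y": -15.3, "z": 7, "yaw": 60},
    {"x": -51.6, "y": -15.3, "z": 7, "yaw": 60},
    {"x": -51.6, "y": -15.3, "z": 7, "yaw": 60},
  ],
  gripper=1,
)

```text
clock: 2.4
eef_pos: [0.5838, 0.2126, 0.1617]
tool_rot: [0.601, 0.799, 0.0, -0.0]
ft_force: [-1.1, -0.5, 0.1]
grip_width: 0.0852
grasp_force: 0.0
```

```bash
python3 - <<'E'
from h import *
o=bot.get_obs();print(o["clock"],np.round(o["joint_pos"],2),o["eef_pos"],delta([.585,.211,.074],106))
E
```

```text
2.4 [0.35 0.52 0.23 1.28 0.   1.64] [0.58378636 0.21257498 0.16173758] (array([-0.19,  0.07,  8.77]), np.float64(0.1), np.float64(106.1))
```

Call:
move_arm(
  motion=[
    {"x": -0.1, "y": 0, "z": 4},
    {"x": -0.1, "z": 7},
    {"x": -0.1, "z": 8.8},
    {"x": -0.1, "z": 8.8},
    {"x": -0.1, "z": 8.8},
  ],
)

```text
invalid input at $.motion[0]: expected keys x, y, z, yaw
```

Call:
move_arm(
  motion=[
    {"z": 0},
    {"z": 0},
    {"z": 0},
    {"z": 0},
    {"z": 0},
    {"z": 0},
    {"z": 0},
    {"z": 0},
  ],
  gripper=-1,
)

```text
invalid input at $.motion[0]: expected keys x, y, z, yaw
```

Call:
move_arm(
  motion=[
    {"x": -0.1, "y": 0, "z": 4, "yaw": 0},
    {"x": -0.1, "y": 0, "z": 7, "yaw": 0},
    {"x": -0.1, "y": 0, "z": 8.8, "yaw": 0},
    {"x": -0.1, "y": 0, "z": 8.8, "yaw": 0},
    {"x": -0.1, "y": 0, "z": 8.8, "yaw": 0},
  ],
)

```text
clock: 3.02
eef_pos: [0.5852, 0.2116, 0.0747]
tool_rot: [0.602, 0.799, 0.001, 0.0]
ft_force: [-0.6, -0.1, 1.0]
grip_width: 0.0849
grasp_force: 0.0
```

Call:
move_arm(
  motion=[
    {"x": 0, "y": 0, "z": 0, "yaw": 0},
    {"x": 0, "y": 0, "z": 0, "yaw": 0},
    {"x": 0, "y": 0, "z": 0, "yaw": 0},
    {"x": 0, "y": 0, "z": 0, "yaw": 0},
    {"x": 0, "y": 0, "z": 0, "yaw": 0},
    {"x": 0, "y": 0, "z": 0, "yaw": 0},
    {"x": 0, "y": 0, "z": 0, "yaw": 0},
  ],
  gripper=-1,
)

```text
clock: 3.9
eef_pos: [0.5853, 0.2108, 0.0744]
tool_rot: [0.602, 0.798, 0.001, 0.0]
ft_force: [-1.5, 0.2, 5.7]
grip_width: 0.0421
grasp_force: 60.5
```

Call:
move_arm(
  motion=[
    {"x": 0, "y": 0, "z": -0.06, "yaw": -9},
    {"x": 0, "y": 0, "z": -0.13, "yaw": -18},
    {"x": 0, "y": 0, "z": -0.19, "yaw": -27},
    {"x": 0, "y": 0, "z": -0.25, "yaw": -36},
    {"x": 0, "y": 0, "z": -0.31, "yaw": -45},
    {"x": 0, "y": 0, "z": -0.38, "yaw": -54},
    {"x": 0, "y": 0, "z": -0.44, "yaw": -63},
    {"x": 0, "y": 0, "z": -0.5, "yaw": -72},
    {"x": 0, "y": 0, "z": -0.57, "yaw": -81},
    {"x": 0, "y": 0, "z": -0.63, "yaw": -90},
    {"x": 0, "y": 0, "z": -0.69, "yaw": -99},
    {"x": 0, "y": 0, "z": -0.75, "yaw": -108},
    {"x": 0, "y": 0, "z": -0.82, "yaw": -117},
    {"x": 0, "y": 0, "z": -0.88, "yaw": -126},
    {"x": 0, "y": 0, "z": -0.94, "yaw": -135},
    {"x": 0, "y": 0, "z": -1.0, "yaw": -144},
    {"x": 0, "y": 0, "z": -1.0, "yaw": -148},
    {"x": 0, "y": 0, "z": -1.0, "yaw": -150},
    {"x": 0, "y": 0, "z": -1.0, "yaw": -150},
  ],
)

```text
clock: 6.28
eef_pos: [0.5853, 0.2155, 0.0849]
tool_rot: [-0.617, 0.787, 0.003, 0.003]
ft_force: [-2.4, 10.8, 4.8]
grip_width: 0.0427
grasp_force: 60.8
```

```bash
python3 - <<'E'
from h import *
o=bot.get_obs();print(np.round(o["joint_pos"],2),o["ft_force"],o["ft_torque"])
im=bot.camera("top");cv2.imwrite("pics/top1.png",cv2.resize(im[120:270,150:310],None,fx=3,fy=3))
E
```

```text
[ 0.35  0.57  0.11  1.11  0.01 -0.98] [-2.40221244 10.80082124  4.84898451] [ 2.12582164  0.64885441 -0.03508131]
```

View pics/top1.png

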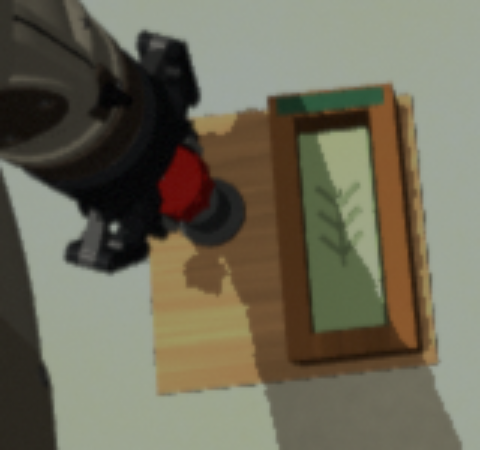

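Call:
move_arm(
  motion=[
    {"x": 0, "y": 0, "z": -0.05, "yaw": -6},
    {"x": 0, "y": 0, "z": -0.1, "yaw": -12},
    {"x": 0, "y": 0, "z": -0.15, "yaw": -17},
    {"x": 0, "y": 0, "z": -0.15, "yaw": -20},
    {"x": 0, "y": 0, "z": -0.15, "yaw": -20},
  ],
)

```text
clock: 6.95
eef_pos: [0.5847, 0.2133, 0.0857]
tool_rot: [0.743, -0.67, -0.002, -0.002]
ft_force: [-2.8, 6.9, 4.8]
grip_width: 0.0422
grasp_force: 61.1
```

```bash
python3 - <<'E'
from h import *
o=bot.get_obs();print(np.round(o["joint_pos"],2),o["ft_force"],o["ft_torque"],delta([0.585,.213,.1],0))
E
```

```text
[ 0.35  0.57  0.12  1.11  0.01 -1.33] [-2.81026974  6.9304437   4.82520038] [ 1.17560809  0.60499103 -1.18441646] (array([ 0.03, -0.02, -1.43]), np.float64(-84.1), np.float64(-84.1))
```

Call:
move_arm(
  motion=[
    {"x": 0, "y": 0, "z": 0, "yaw": 0},
    {"x": 0, "y": 0, "z": 0, "yaw": 0},
    {"x": 0, "y": 0, "z": 0, "yaw": 0},
    {"x": 0, "y": 0, "z": 0, "yaw": 0},
    {"x": 0, "y": 0, "z": -2, "yaw": 0},
    {"x": 0, "y": 0, "z": -5, "yaw": 0},
    {"x": 0, "y": 0, "z": -8, "yaw": 0},
    {"x": 0, "y": 0, "z": -8, "yaw": 0},
  ],
  gripper=1,
)

```text
clock: 7.95
eef_pos: [0.5869, 0.2112, 0.168]
tool_rot: [0.743, -0.669, 0.002, -0.003]
ft_force: [-0.1, -0.1, -0.4]
grip_width: 0.0854
grasp_force: 0.0
```

Call:
move_arm(
  motion=[
    {"x": 0, "y": 0, "z": 0, "yaw": -10},
    {"x": 0, "y": -6, "z": 0, "yaw": -20},
    {"x": 0, "y": -12, "z": 0, "yaw": -30},
    {"x": 0, "y": -18, "z": 0, "yaw": -40},
    {"x": 0, "y": -18, "z": 0, "yaw": -50},
    {"x": 0, "y": -18, "z": 0, "yaw": -60},
    {"x": 0, "y": -18, "z": 0, "yaw": -70},
    {"x": 0, "y": -18, "z": 0, "yaw": -80},
    {"x": 0, "y": -18, "z": 0, "yaw": -91},
    {"x": 0, "y": -18, "z": 0, "yaw": -91},
    {"x": 0, "y": -18, "z": 0, "yaw": -91},
  ],
  gripper=-1,
)

```text
clock: 9.32
eef_pos: [0.7638, 0.2292, 0.1637]
tool_rot: [0.998, 0.06, -0.001, 0.0]
ft_force: [0.1, 0.3, 0.2]
grip_width: -0.0002
grasp_force: 0.0
```

```bash
python3 - <<'E'
from h import *
o=bot.get_obs();print(o["clock"],np.round(o["joint_pos"],2),o["ft_force"])
im=bot.camera("top");cv2.imwrite("pics/top2.png",cv2.resize(im[120:270,150:310],None,fx=3,fy=3))
for r in bot.cut_out("top","soap_center")[:1]:print(r["score"],rect("top",r["mask"],.06))
bot.camera("side")
for r in bot.cut_out("side","soap_center")[:1]:print(r["score"],rect("side",r["mask"],.06))
E
```

```text
9.325 [ 0.29  0.98  1.1   1.69  0.   -2.97] [0.10565665 0.30126685 0.15301219]
0.95 ((566.0067138671875, 111.47900390625), (129.3264617919922, 49.69488525390625), 7.55153751373291)
0.56 ((564.9701538085938, 112.66789245605469), (128.99542236328125, 47.6606559753418), 7.868386268615723)
```

View pics/top2.png

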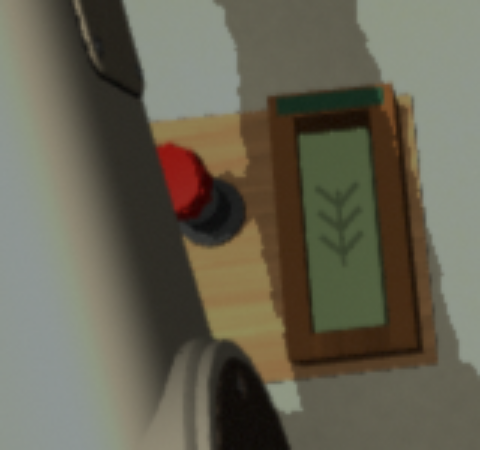

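Call:
move_arm(
  motion=[
    {"x": -4, "y": 2, "z": 0, "yaw": 10},
    {"x": -8, "y": 5, "z": 0, "yaw": 20},
    {"x": -12, "y": 7, "z": 0, "yaw": 30},
    {"x": -14.9, "y": 9.1, "z": 0, "yaw": 40},
    {"x": -14.9, "y": 9.1, "z": 0, "yaw": 50},
    {"x": -14.9, "y": 9.1, "z": 0, "yaw": 60},
    {"x": -14.9, "y": 9.1, "z": 0, "yaw": 70},
    {"x": -14.9, "y": 9.1, "z": 0, "yaw": 80},
    {"x": -14.9, "y": 9.1, "z": 1, "yaw": 90},
    {"x": -14.9, "y": 9.1, "z": 2, "yaw": 100},
    {"x": -14.9, "y": 9.1, "z": 3, "yaw": 110},
    {"x": -14.9, "y": 9.1, "z": 4, "yaw": 120},
    {"x": -14.9, "y": 9.1, "z": 5, "yaw": 130},
    {"x": -14.9, "y": 9.1, "z": 6, "yaw": 140},
    {"x": -14.9, "y": 9.1, "z": 7, "yaw": 150},
    {"x": -14.9, "y": 9.1, "z": 8, "yaw": 160},
    {"x": -14.9, "y": 9.1, "z": 8, "yaw": 170},
    {"x": -14.9, "y": 9.1, "z": 8, "yaw": 179},
    {"x": -14.9, "y": 9.1, "z": 8, "yaw": 179},
    {"x": -14.9, "y": 9.1, "z": 8, "yaw": 179},
  ],
)

```text
clock: 12.02
eef_pos: [0.6273, 0.121, 0.085]
tool_rot: [-0.071, 0.998, 0.0, 0.0]
ft_force: [-0.1, 0.1, 0.2]
grip_width: -0.0003
grasp_force: 0.0
```

```bash
python3 - <<'E'
from h import *
o=bot.get_obs();print(o["clock"],np.round(o["joint_pos"],2),o["ft_force"],o["eef_pos"],delta([.627,.121,.06],187.6))
E
```

```text
12.025 [ 0.19  0.6   0.17  1.14 -0.    0.05] [-0.05492966  0.08837796  0.2195496 ] [0.62725537 0.12096486 0.0850233 ] (array([0.03, 0.01, 2.5 ]), np.float64(0.5), np.float64(-171.9))
```

Call:
move_arm(
  motion=[
    {"x": 0, "y": 0, "z": 1.5, "yaw": 0},
    {"x": 0, "y": 0, "z": 2.3, "yaw": 0},
    {"x": 0, "y": 0, "z": 2.7, "yaw": 0},
    {"x": 0, "y": 0, "z": 3.1, "yaw": 0},
    {"x": 0, "y": 0, "z": 3.5, "yaw": 0},
    {"x": 0, "y": 0, "z": 3.9, "yaw": 0},
    {"x": 0, "y": 0, "z": 4.2, "yaw": 0},
    {"x": 0, "y": 0, "z": 4.2, "yaw": 0},
  ],
)

```text
clock: 13.02
eef_pos: [0.6273, 0.121, 0.0429]
tool_rot: [-0.07, 0.998, 0.0, 0.0]
ft_force: [0.8, 0.1, 0.1]
grip_width: -0.0003
grasp_force: 0.0
```

Call:
move_arm(
  motion=[
    {"x": 0, "y": 0, "z": -2, "yaw": 0},
    {"x": 0, "y": 0, "z": -5, "yaw": 0},
    {"x": 0, "y": 0, "z": -8, "yaw": 0},
    {"x": 5, "y": 0, "z": -10, "yaw": 0},
    {"x": 10, "y": 0, "z": -10, "yaw": 0},
    {"x": 10.4, "y": 0, "z": -10, "yaw": 0},
    {"x": 10.4, "y": 0, "z": -10, "yaw": 0},
  ],
  gripper=1,
)

```text
clock: 13.9
eef_pos: [0.5248, 0.1067, 0.1435]
tool_rot: [-0.07, 0.998, 0.0, 0.001]
ft_force: [0.4, 0.3, 0.6]
grip_width: 0.0852
grasp_force: 0.0
```

```bash
python3 - <<'E'
from h import *
o=bot.get_obs();print(o["clock"],np.round(o["joint_pos"],2),o["eef_pos"])
im=bot.camera("side");cv2.imwrite("pics/side2.png",cv2.resize(im[130:280,200:400],None,fx=3,fy=3))
th=np.radians(7.6);X=np.array([np.cos(th),np.sin(th)]);R=np.array([.5675,.1135])
print("px raised top end mid pred",proj("side",[*(R-.054*X),.081]), "low", proj("side",[*(R+.06*X),.04]))
for r in bot.cut_out("side","soap_center")[:1]:print(r["score"],r["centre"],rect("side",r["mask"],.06))
print(delta([*(R-.045*X),.064],187.6))
E
```

```text
13.9 [ 0.2   0.36 -0.06  1.15 -0.    0.06] [0.52475768 0.10665528 0.14352298]
px raised top end mid pred [282.22603813 191.12844602] low [324.94139325 189.10980991]
0.75 [197.3, 293.0] ((550.18701171875, 102.16915893554688), (76.51090240478516, 103.66468811035156), 58.154170989990234)
(array([0.3 , 0.11, 7.93]), np.float64(0.4), np.float64(-172.0))
```

View pics/side2.png

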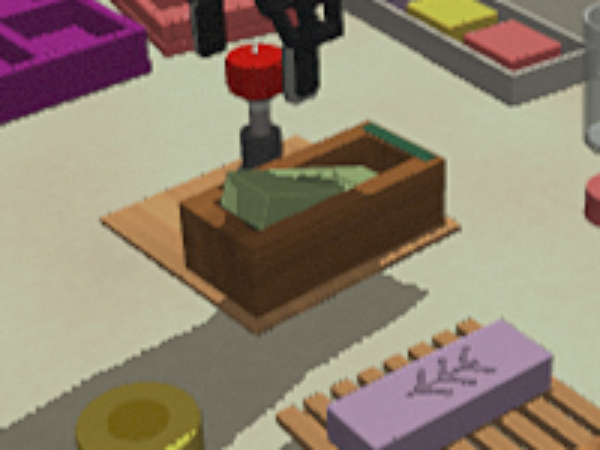

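Call:
move_arm(
  motion=[
    {"x": 0.3, "y": 0.1, "z": 4, "yaw": 0},
    {"x": 0.3, "y": 0.1, "z": 6.5, "yaw": 0},
    {"x": 0.3, "y": 0.1, "z": 8, "yaw": 0},
    {"x": 0.3, "y": 0.1, "z": 8.4, "yaw": 0},
    {"x": 0.3, "y": 0.1, "z": 8.4, "yaw": 0},
  ],
)

```text
clock: 14.62
eef_pos: [0.5219, 0.1072, 0.0592]
tool_rot: [-0.07, 0.998, 0.0, 0.0]
ft_force: [-0.4, 0.2, 0.4]
grip_width: 0.0853
grasp_force: 0.0
```

Call:
move_arm(
  motion=[
    {"x": 0, "y": 0, "z": 0, "yaw": 0},
    {"x": 0, "y": 0, "z": 0, "yaw": 0},
    {"x": 0, "y": 0, "z": 0, "yaw": 0},
    {"x": 0, "y": 0, "z": 0, "yaw": 0},
    {"x": 0, "y": 0, "z": 0, "yaw": 0},
    {"x": 0, "y": 0, "z": 0, "yaw": 0},
    {"x": 0, "y": 0, "z": 0, "yaw": 0},
  ],
  gripper=-1,
)

```text
clock: 15.5
eef_pos: [0.5215, 0.1073, 0.0595]
tool_rot: [-0.07, 0.998, 0.0, 0.001]
ft_force: [-0.6, 0.1, 5.9]
grip_width: 0.0443
grasp_force: 65.1
```

Call:
move_arm(
  motion=[
    {"x": 0, "y": 0, "z": -0.5, "yaw": 0},
    {"x": 0, "y": 0, "z": -1, "yaw": 0},
    {"x": 0, "y": 0, "z": -2, "yaw": 0},
    {"x": 0, "y": 0, "z": -3, "yaw": 0},
    {"x": 0, "y": 0, "z": -4.5, "yaw": 0},
    {"x": 0, "y": 0, "z": -6, "yaw": 0},
    {"x": 0, "y": 0, "z": -8, "yaw": 0},
    {"x": 0, "y": 0, "z": -10, "yaw": 0},
    {"x": 0, "y": 0, "z": -10, "yaw": 0},
  ],
)

```text
clock: 16.62
eef_pos: [0.5227, 0.1074, 0.1613]
tool_rot: [-0.07, 0.998, 0.0, 0.003]
ft_force: [0.4, 0.6, -1.8]
grip_width: 0.0447
grasp_force: 64.3
```

```bash
python3 - <<'E'
from h import *
o=bot.get_obs();print(o["clock"],o["eef_pos"],o["grip_width"],o["ft_force"])
im=bot.camera("side");cv2.imwrite("pics/side3.png",cv2.resize(im[60:310,180:440],None,fx=2.4,fy=2.4))
im=bot.camera("top")
for r in bot.cut_out("top","liner")[:1]:print(r["score"],rect("top",r["mask"],.028))
E
```

```text
16.625 [0.52269627 0.10742723 0.16132121] 0.04473787241998024 [ 0.40286022  0.64055275 -1.84751166]
0.86 ((524.7794189453125, -212.50741577148438), (146.8243865966797, 80.6627197265625), 2.9164257049560547)
```

View pics/side3.png

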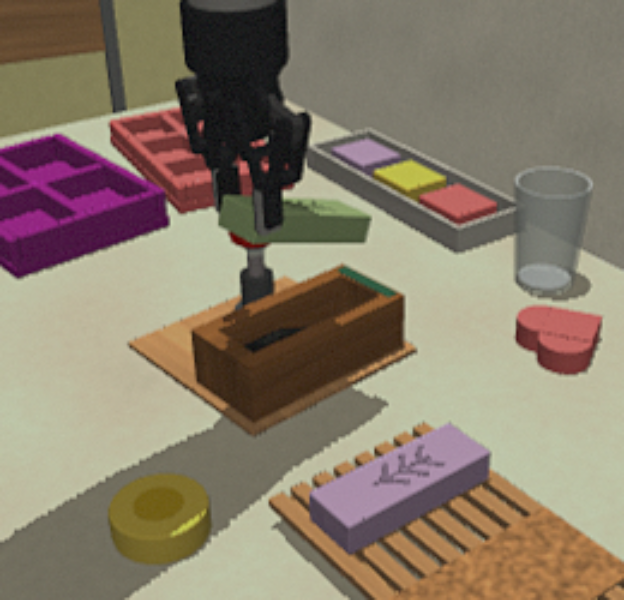

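Call:
move_arm(
  motion=[
    {"x": 0.3, "y": -1, "z": 0, "yaw": 0},
    {"x": 1, "y": -3, "z": 0, "yaw": 1},
    {"x": 1.8, "y": -6, "z": 0, "yaw": 1},
    {"x": 2.8, "y": -9, "z": 0, "yaw": 2},
    {"x": 3.7, "y": -12, "z": 0, "yaw": 2},
    {"x": 4.6, "y": -15, "z": 0, "yaw": 3},
    {"x": 5.6, "y": -18, "z": 0, "yaw": 3},
    {"x": 6.5, "y": -21, "z": 0, "yaw": 4},
    {"x": 7.4, "y": -24, "z": 0, "yaw": 4},
    {"x": 8.3, "y": -27, "z": 0, "yaw": 5},
    {"x": 9, "y": -29, "z": 0, "yaw": 5},
    {"x": 9.4, "y": -30.5, "z": 0, "yaw": 5},
    {"x": 9.6, "y": -31.2, "z": 0, "yaw": 5},
    {"x": 9.6, "y": -31.2, "z": 0, "yaw": 5},
    {"x": 9.6, "y": -31.2, "z": 0, "yaw": 5},
  ],
)

```text
clock: 18.65
eef_pos: [0.4693, -0.2146, 0.1587]
tool_rot: [-0.026, 1.0, 0.0, -0.0]
ft_force: [-0.7, -0.8, -1.3]
grip_width: 0.0447
grasp_force: 64.3
```

```bash
python3 - <<'E'
from h import *
o=bot.get_obs();print(o["clock"],o["eef_pos"],o["grip_width"],o["ft_force"],np.round(o["joint_pos"],2),delta([.4706,-.2147,.09],182.9))
im=bot.camera("side");cv2.imwrite("pics/side4.png",cv2.resize(im[130:380,230:490],None,fx=2.4,fy=2.4))
E
```

```text
18.65 [ 0.4693156  -0.2145635   0.15871226] 0.0446610379281451 [-0.66720525 -0.84015035 -1.34647153] [-0.43  0.32 -0.09  1.17  0.   -0.48] (array([-0.13, -0.02,  6.87]), np.float64(0.1), np.float64(-177.0))
```

View pics/side4.png

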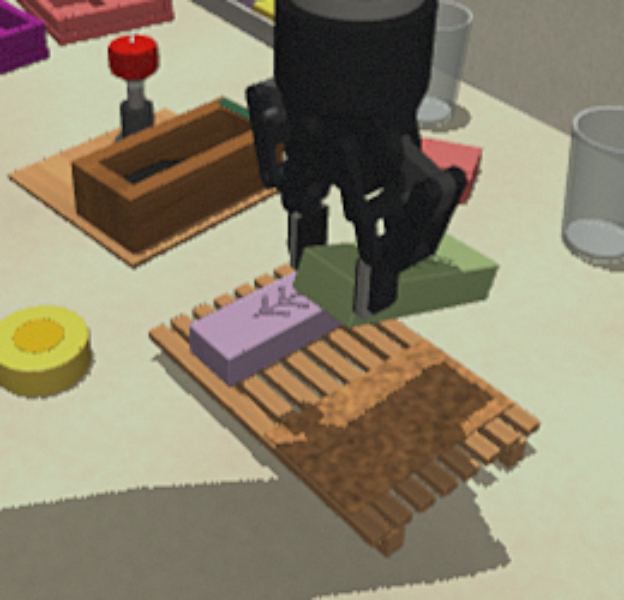

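Call:
move_arm(
  motion=[
    {"x": 0, "y": 0, "z": 1.5, "yaw": 0},
    {"x": 0, "y": 0, "z": 3.5, "yaw": 0},
    {"x": 0, "y": 0, "z": 5.5, "yaw": 0},
    {"x": 0, "y": 0, "z": 7, "yaw": 0},
    {"x": 0, "y": 0, "z": 7.6, "yaw": 0},
    {"x": 0, "y": 0, "z": 7.6, "yaw": 0},
    {"x": 0, "y": 0, "z": 7.6, "yaw": 0},
  ],
)

```text
clock: 19.58
eef_pos: [0.4699, -0.2155, 0.0835]
tool_rot: [-0.026, 1.0, -0.0, 0.001]
ft_force: [0.7, 0.6, -2.3]
grip_width: 0.0445
grasp_force: 64.3
```

Call:
move_arm(
  motion=[
    {"x": 0, "y": 0, "z": 0.2, "yaw": 0},
    {"x": 0, "y": 0, "z": 0.4, "yaw": 0},
    {"x": 0, "y": 0, "z": 0.6, "yaw": 0},
    {"x": 0, "y": 0, "z": 0.8, "yaw": 0},
    {"x": 0, "y": 0, "z": 1, "yaw": 0},
    {"x": 0, "y": 0, "z": 1.2, "yaw": 0},
    {"x": 0, "y": 0, "z": 1.4, "yaw": 0},
    {"x": 0, "y": 0, "z": 1.6, "yaw": 0},
    {"x": 0, "y": 0, "z": 1.6, "yaw": 0},
  ],
)

```text
clock: 20.7
eef_pos: [0.4696, -0.2154, 0.0672]
tool_rot: [-0.026, 1.0, -0.0, 0.0]
ft_force: [-3.7, 0.7, 5.4]
grip_width: 0.0445
grasp_force: 64.9
```

Contact is gentle (about 7 N) and the bar is pivoting in the grip. I'll look at it before lowering further.

```bash
python3 - <<'E'
from h import *
im=bot.camera("side");cv2.imwrite("pics/side5.png",cv2.resize(im[200:380,260:480],None,fx=3,fy=3))
o=bot.get_obs();print(o["clock"],o["ft_force"],o["ft_torque"])
th=np.radians(2.9);X=np.array([np.cos(th),np.sin(th)]);C=np.array([.5245,-.212])
for s in(-.065,.065):print([np.round((proj("side",[*(C+s*X+t*np.array([-X[1],X[0]])),.054])-[260,200])*3) for t in(-.023,.023)])
E
```

```text
20.75 [-1.74064433  0.61713805  4.77443486] [0.00288347 0.11250275 0.05338454]
[array([340., 363.]), array([276., 307.])]
[array([525., 244.]), array([458., 199.])]
```

View pics/side5.png

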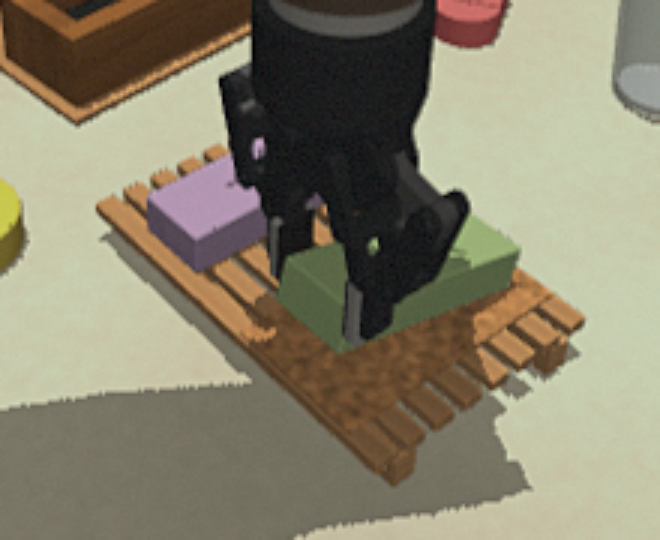

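Call:
move_arm(
  motion=[
    {"x": 0, "y": 0, "z": 0.2, "yaw": 0},
    {"x": 0, "y": 0, "z": 0.4, "yaw": 0},
    {"x": 0, "y": 0, "z": 0.6, "yaw": 0},
    {"x": 0, "y": 0, "z": 0.8, "yaw": 0},
    {"x": 0, "y": 0, "z": 1, "yaw": 0},
    {"x": 0, "y": 0, "z": 1.2, "yaw": 0},
    {"x": 0, "y": 0, "z": 1.4, "yaw": 0},
    {"x": 0, "y": 0, "z": 1.4, "yaw": 0},
  ],
)

```text
clock: 21.75
eef_pos: [0.4693, -0.2153, 0.0527]
tool_rot: [-0.026, 1.0, -0.0, -0.0]
ft_force: [-3.1, -1.0, 4.1]
grip_width: 0.0445
grasp_force: 64.6
```

Call:
move_arm(
  motion=[
    {"x": 0, "y": 0, "z": 0.2, "yaw": 0},
    {"x": 0, "y": 0, "z": 0.4, "yaw": 0},
    {"x": 0, "y": 0, "z": 0.6, "yaw": 0},
    {"x": 0, "y": 0, "z": 0.6, "yaw": 0},
  ],
)

```text
clock: 22.25
eef_pos: [0.4692, -0.2152, 0.0465]
tool_rot: [-0.026, 1.0, 0.0, -0.0]
ft_force: [-1.1, -0.4, 3.6]
grip_width: 0.0446
grasp_force: 64.2
```

Call:
move_arm(
  motion=[
    {"x": 0, "y": 0, "z": 0.15, "yaw": 0},
    {"x": 0, "y": 0, "z": 0.3, "yaw": 0},
    {"x": 0, "y": 0, "z": 0.4, "yaw": 0},
    {"x": 0, "y": 0, "z": 0.4, "yaw": 0},
  ],
)

```text
clock: 22.75
eef_pos: [0.4692, -0.2151, 0.0428]
tool_rot: [-0.026, 1.0, 0.0, -0.0]
ft_force: [-3.9, -0.3, 5.0]
grip_width: 0.0443
grasp_force: 64.2
```

Call:
move_arm(
  motion=[
    {"x": 0, "y": 0, "z": 0.1, "yaw": 0},
    {"x": 0, "y": 0, "z": 0.2, "yaw": 0},
    {"x": 0, "y": 0, "z": 0.3, "yaw": 0},
    {"x": 0, "y": 0, "z": 0.3, "yaw": 0},
  ],
)

```text
clock: 23.25
eef_pos: [0.4693, -0.2151, 0.0397]
tool_rot: [-0.026, 1.0, 0.0, -0.0]
ft_force: [-1.8, 0.3, 3.4]
grip_width: 0.0445
grasp_force: 64.1
```

Call:
move_arm(
  motion=[
    {"x": 0, "y": 0, "z": 0.1, "yaw": 0},
    {"x": 0, "y": 0, "z": 0.2, "yaw": 0},
    {"x": 0, "y": 0, "z": 0.2, "yaw": 0},
  ],
)

```text
clock: 23.62
eef_pos: [0.4692, -0.2152, 0.0377]
tool_rot: [-0.026, 1.0, -0.0, -0.0]
ft_force: [-3.1, -1.0, 2.9]
grip_width: 0.0444
grasp_force: 64.0
```

Call:
move_arm(
  motion=[
    {"x": 0, "y": 0, "z": 0.1, "yaw": 0},
    {"x": 0, "y": 0, "z": 0.2, "yaw": 0},
    {"x": 0, "y": 0, "z": 0.2, "yaw": 0},
  ],
)

```text
clock: 24.0
eef_pos: [0.4693, -0.2153, 0.036]
tool_rot: [-0.026, 1.0, -0.0, 0.0]
ft_force: [-3.2, -0.1, 6.0]
grip_width: 0.0444
grasp_force: 64.2
```

```bash
python3 - <<'E'
from h import *
im=bot.camera("side");cv2.imwrite("pics/side6.png",cv2.resize(im[200:380,260:480],None,fx=3,fy=3))
o=bot.get_obs();print(o["clock"],o["ft_force"],o["ft_torque"])
E
```

```text
24.05 [-2.72961003  0.01465948  4.17835982] [-0.01182327  0.16260302 -0.02978367]
```

View pics/side6.png

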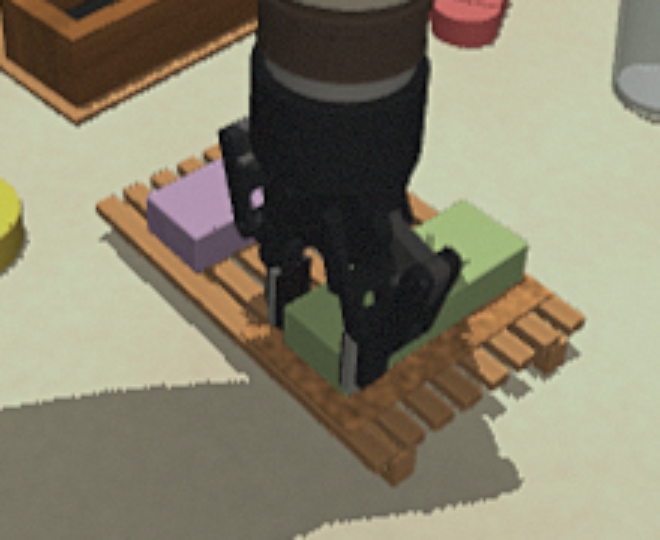

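Call:
move_arm(
  motion=[
    {"x": 0, "y": 0, "z": 0.1, "yaw": 0},
    {"x": 0, "y": 0, "z": 0.2, "yaw": 0},
    {"x": 0, "y": 0, "z": 0.2, "yaw": 0},
  ],
)

```text
clock: 24.42
eef_pos: [0.4693, -0.2152, 0.0359]
tool_rot: [-0.026, 1.0, -0.0, 0.0]
ft_force: [-7.9, 2.0, 18.6]
grip_width: 0.0442
grasp_force: 65.8
```

Call:
move_arm(
  motion=[
    {"x": 0, "y": 0, "z": 0.1, "yaw": 0},
    {"x": 0, "y": 0, "z": 0.1, "yaw": 0},
  ],
)

```text
clock: 24.68
eef_pos: [0.4694, -0.2153, 0.0359]
tool_rot: [-0.026, 1.0, -0.0, 0.001]
ft_force: [-10.0, 3.0, 26.4]
grip_width: 0.0444
grasp_force: 66.6
```

Call:
move_arm(
  motion=[
    {"x": 0, "y": 0, "z": -0.2, "yaw": 0},
    {"x": 0, "y": 0, "z": -0.2, "yaw": 0},
  ],
)

```text
clock: 24.92
eef_pos: [0.4696, -0.2153, 0.0359]
tool_rot: [-0.026, 1.0, -0.0, 0.001]
ft_force: [-5.2, 0.7, 12.5]
grip_width: 0.0447
grasp_force: 64.9
```

Call:
move_arm(
  motion=[
    {"x": 0, "y": 0, "z": 0, "yaw": 0},
    {"x": 0, "y": 0, "z": 0, "yaw": 0},
    {"x": 0, "y": 0, "z": 0, "yaw": 0},
    {"x": 0, "y": 0, "z": 0, "yaw": 0},
    {"x": 0, "y": 0, "z": 0, "yaw": 0},
    {"x": 0, "y": 0, "z": -1, "yaw": 0},
    {"x": 0, "y": 0, "z": -4, "yaw": 0},
    {"x": 0, "y": 0, "z": -8, "yaw": 0},
    {"x": 5, "y": 0, "z": -12, "yaw": 0},
    {"x": 10, "y": 0, "z": -14, "yaw": 0},
    {"x": 14, "y": 0, "z": -14, "yaw": 0},
    {"x": 14, "y": 0, "z": -14, "yaw": 0},
    {"x": 14, "y": 0, "z": -14, "yaw": 0},
  ],
  gripper=0.8,
)

```text
clock: 26.55
eef_pos: [0.3302, -0.2229, 0.1756]
tool_rot: [-0.026, 1.0, -0.001, 0.001]
ft_force: [0.3, -0.2, 1.2]
grip_width: 0.0766
grasp_force: 0.0
```

```bash
python3 - <<'E'
from h import *
o=bot.get_obs();print(o["clock"],o["eef_pos"])
im=bot.camera("side");cv2.imwrite("pics/side7.png",cv2.resize(im[130:380,200:480],None,fx=2.4,fy=2.4))
bot.camera("top")
for c in("side","top"):
  for n,z in(("soap_center",.054),("spare_center",.054)):
    for r in bot.cut_out(c,n)[:2]:print(c,n,r["score"],r["centre"],np.round(ray(c,r["centre"],.05),3),rect(c,r["mask"],z))
E
```

```text
26.55 [ 0.3301793  -0.22286112  0.17557825]
side soap_center 0.73 [299.8, 392.6] [ 0.513 -0.22   0.05 ] ((519.497802734375, -221.38278198242188), (143.3022918701172, 58.528961181640625), 3.146124839782715)
side spare_center 0.56 [261.6, 350.1] [ 0.515 -0.114  0.05 ] ((509.8806457519531, -115.09613037109375), (141.9076690673828, 64.8646469116211), 2.9461021423339844)
top soap_center 0.6 [219.8, 431.0] [ 0.528 -0.211  0.05 ] ((527.5691528320312, -210.79710388183594), (130.1728057861328, 51.338314056396484), 3.164536237716675)
```

View pics/side7.png

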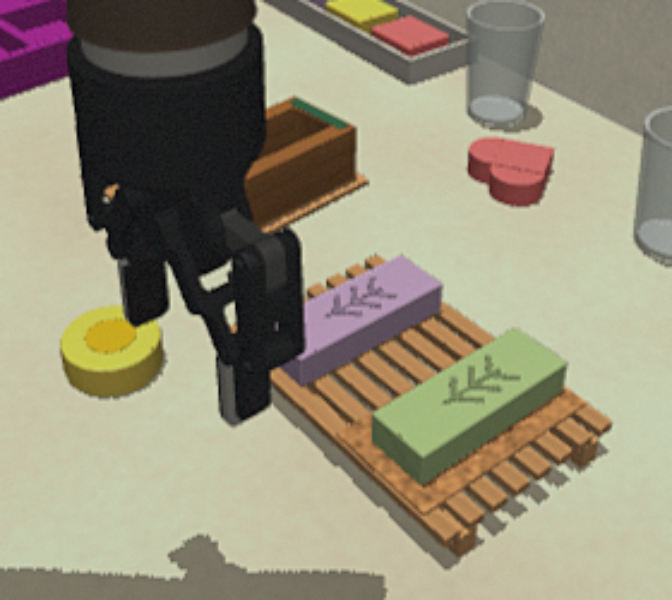

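The green bar lies flat on the mat, leaf up, about 3 mm from the mat's centre and in line with it. The lavender bar looks unmoved.

```bash
python3 -c "
from workcell import bot
print(bot.job_done())"
```

```text
the job is handed in; nothing more can be done
None
```

I handed the job in with no verdict returned: the knob was turned until it hit resistance at its upper stop, and the green bar was rocked up and laid flat, leaf up, about 3 mm from the mat's centre; the lavender bar looked unmoved in the last picture.

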